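Find the empty compartment of the bench chest and push its lid open

TASK

The wooden bench chest has four identical tip-up lids in a row; three lids lie over compartments packed full and do not give, one lies over an empty compartment and rocks on its middle hinge. Press the end of one lid after another gently with the fingertips until you find the one that rocks, then push that end down until the lid is tipped fully open against its stop, and leave it standing open. Only press and push: do not force the lids that do not give, do not hook, pinch or lift a lid from underneath, and leave the offcut, the mug and the tape measure where they are.

Things in the scene. Friction and masses are not known exactly. Their poses are not given: they have to be found in the camera images.
- chest: Low wooden bench chest, 244 x 134 x 80 mm (x, y, z), fixed to the table. Origin at the centre of its underside; its x axis is the long side, along which the four lids lie in a row. Wall tops and lid tops are flush, 80 mm above the origin; walls 9 mm thick.
- lid_1 (a joint): Tip-up lid nearest the chest's -x end. Hinge along the chest's x axis under the lid's middle, 8 mm below its top. 0 = level; positive: its end at the chest's -y side is down, negative: the +y end is down; stops at +0.6 and -0.6 rad. No spring: a free lid takes about 2 N at its end to turn and stays where it is left; one over a full compartment gives at most 0.04 rad.
- lid_1_top (a point): Centre of the top face of lid 1, over its hinge, at x = -84 mm, y = 0 in the chest; axes as the chest's when level. The lid is a wooden board 52 x 110 mm (chest x, y), 6 mm thick with a 6 mm batten below, and a round thumb mark, the place to press, 42 mm from this point towards its -y end and another towards its +y end.
- lid_2 (a joint): Tip-up lid second from the -x end. Hinge along the chest's x axis under the lid's middle, 8 mm below its top. 0 = level; positive: its end at the chest's -y side is down, negative: the +y end is down; stops at +0.6 and -0.6 rad. No spring: a free lid takes about 2 N at its end to turn and stays where it is left; one over a full compartment gives at most 0.04 rad.
- lid_2_top (a point): Centre of the top face of lid 2, over its hinge, at x = -28 mm, y = 0 in the chest; axes as the chest's when level. The lid is a wooden board 52 x 110 mm (chest x, y), 6 mm thick with a 6 mm batten below, and a round thumb mark, the place to press, 42 mm from this point towards its -y end and another towards its +y end.
- lid_3 (a joint): Tip-up lid third from the -x end. Hinge along the chest's x axis under the lid's middle, 8 mm below its top. 0 = level; positive: its end at the chest's -y side is down, negative: the +y end is down; stops at +0.6 and -0.6 rad. No spring: a free lid takes about 2 N at its end to turn and stays where it is left; one over a full compartment gives at most 0.04 rad.
- lid_3_top (a point): Centre of the top face of lid 3, over its hinge, at x = +28 mm, y = 0 in the chest; axes as the chest's when level. The lid is a wooden board 52 x 110 mm (chest x, y), 6 mm thick with a 6 mm batten below, and a round thumb mark, the place to press, 42 mm from this point towards its -y end and another towards its +y end.
- lid_4 (a joint): Tip-up lid at the +x end. Hinge along the chest's x axis under the lid's middle, 8 mm below its top. 0 = level; positive: its end at the chest's -y side is down, negative: the +y end is down; stops at +0.6 and -0.6 rad. No spring: a free lid takes about 2 N at its end to turn and stays where it is left; one over a full compartment gives at most 0.04 rad.
- lid_4_top (a point): Centre of the top face of lid 4, over its hinge, at x = +84 mm, y = 0 in the chest; axes as the chest's when level. The lid is a wooden board 52 x 110 mm (chest x, y), 6 mm thick with a 6 mm batten below, and a round thumb mark, the place to press, 42 mm from this point towards its -y end and another towards its +y end.
- offcut: Small loose timber offcut, 30 x 50 x 30 mm, on the table at the near end of the chest; a bystander. Origin at the centre of its underside.
- mug: Loose mug with a handle, 86 x 116 x 101 mm, beyond the chest to the right; a bystander. Origin at the centre of its underside.
- tape_measure: Loose pocket tape measure, 31 x 84 x 60 mm, on the low board left of the chest (board top at z = 0.029); a bystander. Origin at the centre of its underside.

How it is judged:
On the way:
1. a lid has been found that rocks: tipped more than 0.1 rad ((value of joint any of lid_1, lid_2, lid_3, lid_4 above 0.1 rad or value of joint any of lid_1, lid_2, lid_3, lid_4 below -0.1 rad)), for 0.05 s.
At the end, for the whole second after the job is handed in: One lid (only the one over the empty compartment can) stands tipped open by at least 0.5 rad of its 0.6 rad, to either side, and the bystanders are at rest ((value of joint any of lid_1, lid_2, lid_3, lid_4 above 0.5 rad or value of joint any of lid_1, lid_2, lid_3, lid_4 below -0.5 rad) and linear speed of each of offcut, mug, tape_measure below 0.02 m/s); the robot touches nothing.
It fails at once if a lid is forced: pressed with more than 60 N (contact force between the fingers and lid_1 above 60 N or contact force between the fingers and lid_2 above 60 N or contact force between the fingers and lid_3 above 60 N or contact force between the fingers and lid_4 above 60 N).
It fails at once if the fingers touch the underside of a lid (hooked, pinched or lifted) (contact force between the fingers and lid_1_c1 above 1 N or contact force between the fingers and lid_2_c1 above 1 N or contact force between the fingers and lid_3_c1 above 1 N or contact force between the fingers and lid_4_c1 above 1 N).
It fails at once if the offcut, the mug or the tape measure is moved by more than 20 mm or lifted (distance of any of offcut, mug, tape_measure from where it was at the start of the episode above 0.02 m).
It also fails if it takes over 45 s, if anything falls off the work surface, if the arm or the gripper's body presses on something with over 40 N, if the wrist force passes 120 N, or if a joint passes its speed limit or range.

ROBOT

A 6-joint arm with a two-finger parallel gripper is mounted at the origin on a cart in front of the work surface, level with it; the furniture and walls round the work are solid. World frame = base frame: x ahead of the robot, y to its left, z up, the work surface at z = 0. Lengths are in m, angles in rad, forces in N, time in s.
With the tool pointing down it reaches from about 0.3 to 0.775 m from the base axis. Payload 14.6 kg.
Tool frame: the origin (TCP) lies between the finger pads; the fingertips stand 25 mm ahead of it and the grasp point (between the pads) lies 6 mm ahead of it; z points along the fingers, y is the direction in which the jaws open and shut (so a half turn about z gives the same grasp; the last joint's range is limited). The gripper opens to 85 mm and grips with 20 to 120 N. Pads are 22 mm wide; open, the fingers measure 114 mm over their backs; the gripper's body (76 mm by 85 mm) begins 54 mm behind the grasp point. The pads swing forward as they close: fully open they stand 13 mm farther back than shut.
Start: joints at [-1.297, 0.3, 1.521, -0, 1.321, -0.067], TCP at [0.184, -0.518, 0.256] pointing down, gripper open.
Joint ranges: [-3.03, 3.03], [-0.79, 2.21], [0.23, 2.52], [-1.04, 4.18], [0, 3.07], [-2.55, 2.55]. Speed limits (rad/s): [2.22, 2.22, 2.57, 3.14, 3.14, 3.14].

INTERFACE

Orientations are given as a rotation vector (axis times angle).
In Python, from bench import r, grab_frame, camera_info, sign_off gives the robot as it stands.
- The arm moves only by the shell command python3 -m pendant 'ROWS' [FORCE]. ROWS is JSON, a list of rows, each a list of 5 numbers: the shift along the world's x, y, z in m, then the turn about the world's z in rad, then the finger opening in m, from 0 to 0.0854. A call has 1 to 20 rows; each row shifts and turns the commanded pose from where the row before left it; what a row does not reach is not made up. A row lasts 1/10 s, in which the tool goes at most 50 mm and 8.59 degrees, less where a joint would pass 70% of its speed; a pose out of reach is approached as far as the arm can. A call with a gripper value outside its range is refused whole. The fingers move at their own pace and stop on an object; FORCE is the grip in N (left out, the last holds). Time passes only in rows, so rows that do not move let the fingers close. It gives the time, the measured TCP pose, the force and the opening at its end, in the units of the state.
- r.state(): the state, without advancing time (a new reading comes with each control period).
- grab_frame(name): name is "scene" or "top"; returns (picture, depth): 480x640x3 uint8, red, green, blue; 480x640 float32, m along the optical axis (not along the pixel's ray), 0 where there is no reading.
- camera_info(name): a dict with "intrinsics" (3x3 intrinsics, pixels), "dist" ([k1, k2, p1, p2, k3] as OpenCV has them; the pictures are not rectified), "extrinsics" (4x4, takes a point from world to camera coordinates). Camera axes: x right, y up, looking along -z (the intrinsics and any distortion apply to the point x, -y, -z); pixel columns grow to the right and rows downward; lengths in m; the calibration is good to about 2 mm. A picture is of the moment at which its call begins. camera_info takes no time and is no camera call.
- sign_off(): hands the job in, once; it reports no verdict.
The state is a dict: "t": time; "joints": joint angles; "joint_vel": joint speeds; "tau": joint torques, N m; "tcp_pos": TCP position; "eef_rot": TCP orientation; "force": force on the tool from outside, world axes, zero at the start; "torque": the same for the moment, N m; "gripper_width": finger opening in m.
Only numpy, scipy, OpenCV 4.12 (cv2) and the standard library are available. Lean on these libraries where they do the work, as an engineer would, in place of code of your own. Each camera call takes 0.05 s, during which the arm holds its last target.

## Working session

There is one attempt and no reset: what is moved stays moved. The work goes in short steps, Python scripts to look and compute and a shell command to move; the robot and the scene stay as the last step left them, time stands still between calls to the robot, and variables do not carry over. Pictures are saved under pics/ and viewed, and the job is handed in when it is done.

```bash
mkdir -p pics; python3 - <<'E'
from bench import r, grab_frame, camera_info
import cv2, numpy as np
for n in ["scene","top"]:
    p,d=grab_frame(n); cv2.imwrite(f"pics/{n}0.png",p[:,:,::-1]); np.save(f"{n}0.npy",d)
    i=camera_info(n); print(n,i)
print(r.state())
E
```

```text
scene {'intrinsics': array([[623.3603163 ,   0.        , 323.73424398],
       [  0.        , 623.3603163 , 238.73802273],
       [  0.        ,   0.        ,   1.        ]]), 'dist': array([-0.22245802,  0.        ,  0.        ,  0.        ,  0.        ]), 'extrinsics': array([[ 0.71535607, -0.69875666,  0.00219757, -0.49859855],
       [ 0.54186924,  0.55672187,  0.62963361, -0.15825642],
       [-0.44118412, -0.44922143,  0.77688911, -1.05511653],
       [ 0.        ,  0.        ,  0.        ,  1.        ]])}
top {'intrinsics': array([[485.38807442,   0.        , 321.91650585],
       [  0.        , 485.38807442, 242.83221265],
       [  0.        ,   0.        ,   1.        ]]), 'dist': array([-0.13289147,  0.        ,  0.        ,  0.        ,  0.        ]), 'extrinsics': array([[ 0.00549962, -0.99984443,  0.01675933, -0.26969242],
       [ 0.98039027,  0.0086926 ,  0.19687394, -0.48068413],
       [-0.19698899,  0.01534795,  0.98028556, -0.92130381],
       [ 0.        ,  0.        ,  0.        ,  1.        ]])}
{'t': 0.1, 'joints': array([-1.29659142e+00,  3.00424253e-01,  1.52155582e+00, -1.37582502e-05,
        1.32068859e+00, -6.65923914e-02]), 'joint_vel': array([-1.09168448e-03, -2.10135310e-03, -3.91321241e-03,  4.47884451e-05,
       -1.10087630e-04,  1.51336767e-03]), 'tau': array([ 3.93564929e-03, -5.44375384e+01, -3.62368727e+01,  3.49471509e-05,
        2.99398765e-03, -1.63338979e-05]), 'tcp_pos': array([ 0.18377693, -0.51818175,  0.25575768]), 'eef_rot': array([-3.09503947e+00, -5.32560354e-01,  1.95893754e-04]), 'force': array([-0.77794633,  0.39287762, -0.60019441]), 'torque': array([ 6.33937266e-05, -4.18664069e-02,  2.11944884e-02]), 'gripper_width': 0.08498032801178489}
```

View pics/scene0.png

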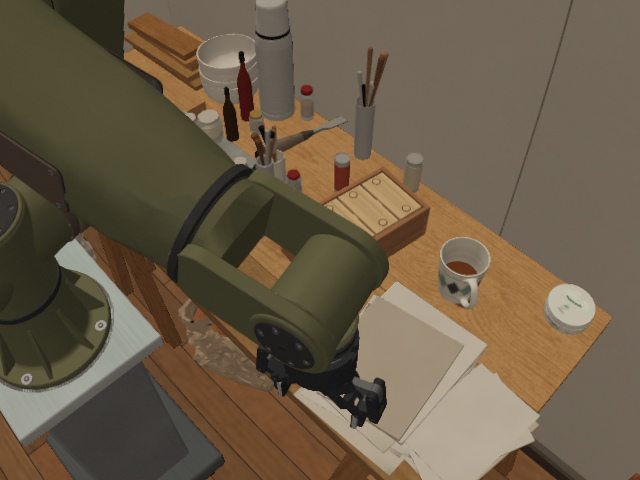

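View pics/top0.png

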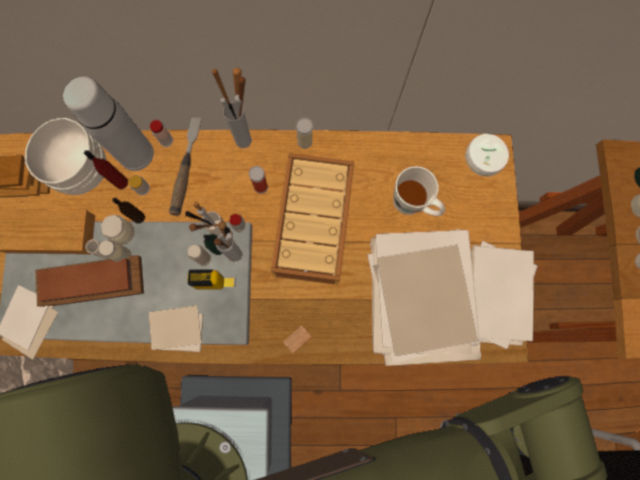

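The top view shows the chest spanning roughly (274–354, 153–283), with its long side nearly along world x. The tape measure is yellow at (208,279), the mug is at (416,190) and the offcut at (297,339). Next I'll measure the corners and thumb marks.

```bash
cat > h.py <<'E'
import numpy as np, cv2
from bench import camera_info
def onplane(n,px,z):
    i=camera_info(n);K=i["intrinsics"];E=i["extrinsics"]
    u=cv2.undistortPoints(np.array(px,float).reshape(-1,1,2),K,i["dist"]).reshape(-1,2)
    R,t=E[:3,:3],E[:3,3];c=-R.T@t
    d=np.c_[u[:,0],-u[:,1],-np.ones(len(u))]@R
    return c+d*((z-c[2])/d[:,2])[:,None]
def fromdepth(n,px,D):
    i=camera_info(n);K=i["intrinsics"];E=i["extrinsics"]
    u=cv2.undistortPoints(np.array(px,float).reshape(-1,1,2),K,i["dist"]).reshape(-1,2)
    z=np.array([D[int(round(y)),int(round(x))] for x,y in px])
    P=np.c_[u[:,0]*z,-u[:,1]*z,-z]
    return (P-E[:3,3])@E[:3,:3]
def project(n,W):
    i=camera_info(n);K=i["intrinsics"];E=i["extrinsics"]
    P=W@E[:3,:3].T+E[:3,3]; P=P*[1,-1,-1]
    return cv2.projectPoints(P,np.zeros(3),np.zeros(3),K,i["dist"])[0].reshape(-1,2)
E
python3 - <<'E'
from h import *
im=cv2.imread("pics/top0.png"); D=np.load("top0.npy")
cv2.imwrite("pics/crop.png",cv2.resize(im[145:290,255:375],None,fx=4.1,fy=4.1,interpolation=cv2.INTER_CUBIC))
c=[(290,153),(354,159),(340,283),(274,275)]
p=onplane("top",c,0.08);print(p.round(3),[np.linalg.norm(p[i]-p[i-1]).round(3) for i in range(4)])
print(fromdepth("top",[(320,172),(315,200),(313,230),(308,258),(300,340),(416,190),(205,279)],D).round(4))
E
```

```text
[[ 0.661 -0.2    0.08 ]
 [ 0.65  -0.33   0.08 ]
 [ 0.399 -0.301  0.08 ]
 [ 0.413 -0.174  0.08 ]] [np.float64(0.25), np.float64(0.13), np.float64(0.253), np.float64(0.127)]
[[ 0.6216 -0.2612  0.0788]
 [ 0.5624 -0.2516  0.0811]
 [ 0.5023 -0.2483  0.0785]
 [ 0.4467 -0.2391  0.0793]
 [ 0.2906 -0.2244  0.0321]
 [ 0.5994 -0.4627  0.0384]
 [ 0.4026 -0.0441  0.0898]]
```

View pics/crop.png

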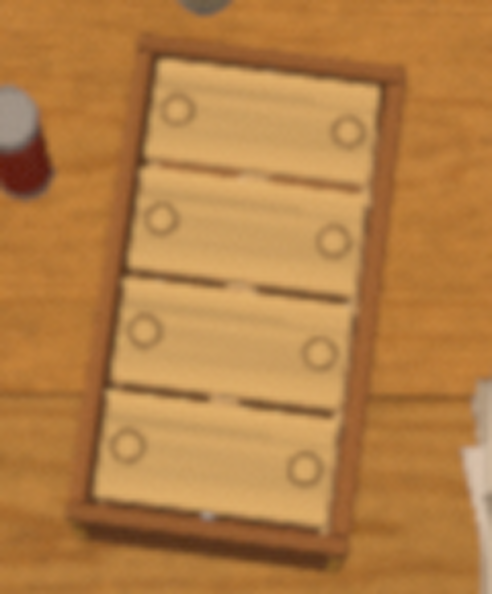

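The crop shows all eight thumb marks clearly, four on the left at crop (128–178, 110–446) and four on the right at crop (305–348, 131–468). I'll fit the chest model to them.

```bash
python3 - <<'E'
from h import *
L=[(178,110),(161,219),(144,331),(128,446)];Rr=[(348,131),(333,241),(320,353),(305,469)]
px=[((x+.5)/4.1-.5+255,(y+.5)/4.1-.5+145) for x,y in L+Rr]
p=onplane("top",px,0.08)[:,:2]
m=np.array([(x,s*.042) for s in(1,-1) for x in(.084,.028,-.028,-.084)])
pc=p-p.mean(0);mc=m
a=np.arctan2((mc[:,0]*pc[:,1]-mc[:,1]*pc[:,0]).sum(),(mc*pc).sum())
R=np.array([[np.cos(a),-np.sin(a)],[np.sin(a),np.cos(a)]])
f=mc@R.T+p.mean(0)
print("yaw",a,"c",p.mean(0));print(np.c_[f,p-f].round(4))
from bench import r
from scipy.spatial.transform import Rotation as Q
print(Q.from_rotvec(r.state()["eef_rot"]).as_matrix().round(3))
E
```

```text
yaw -0.12225770908622821 c [ 0.53354415 -0.24816792]
[[ 6.220e-01 -2.167e-01 -1.000e-04 -4.000e-04]
 [ 5.665e-01 -2.099e-01 -1.000e-04  0.000e+00]
 [ 5.109e-01 -2.031e-01 -0.000e+00  3.000e-04]
 [ 4.553e-01 -1.962e-01 -1.000e-04 -1.000e-04]
 [ 6.118e-01 -3.001e-01  3.000e-04 -1.000e-04]
 [ 5.562e-01 -2.933e-01 -0.000e+00  5.000e-04]
 [ 5.006e-01 -2.864e-01  2.000e-04 -2.000e-04]
 [ 4.450e-01 -2.796e-01 -1.000e-04 -0.000e+00]]
[[ 0.942  0.334 -0.   ]
 [ 0.334 -0.942  0.001]
 [ 0.    -0.001 -1.   ]]
```

Fit residuals are within 0.5 mm and the measured lid height (79–81 mm) agrees with the given 80 mm. I'll approach lid 1's -y mark at (0.445, -0.280) with the fingers shut and the jaw axis along the chest's x, which is a turn of about +1.108 rad.

```bash
python3 -m pendant '[[0.01,0.02,0,0.138,0],[0.01,0.02,0,0.138,0],[0.02,0.02,0,0.138,0],[0.02,0.02,0,0.138,0],[0.02,0.02,0,0.138,0],[0.02,0.02,0,0.138,0],[0.02,0.02,0,0.138,0],[0.02,0.02,0,0.138,0],[0.02,0.02,0,0,0],[0.02,0.02,0,0,0],[0.03,0.02,0,0,0],[0.03,0.018,0,0,0],[0.021,0,0,0,0],[0,0,0,0,0],[0,0,0,0,0]]'; python3 -c "
from bench import r
from scipy.spatial.transform import Rotation as Q
s=r.state();print(s['tcp_pos'],s['joints']);print(Q.from_rotvec(s['eef_rot']).as_matrix().round(3))"
```

```text
t: 1.6
tcp_pos: [0.4446, -0.2802, 0.2557]
eef_rot: [-2.356, -2.077, 0.001]
force: [0.0, -0.8, 0.5]
gripper_width: -0.0003
[ 0.4445664  -0.28023053  0.25574843] [-6.32073863e-01  2.46395535e-01  1.59026355e+00 -1.54278871e-04
  1.30609170e+00 -5.06558537e-01]
[[ 0.125  0.992 -0.001]
 [ 0.992 -0.125  0.001]
 [ 0.    -0.001 -1.   ]]
```

```bash
python3 -m pendant '[[0,0,-0.04,0,0],[0,0,-0.04,0,0],[0,0,-0.03,0,0],[0,0,-0.02,0,0],[0,0,-0.01,0,0],[0,0,0,0,0],[0,0,0,0,0]]'; for i in 1 ; do python3 -m pendant '[[0,0,-0.003,0,0],[0,0,-0.002,0,0],[0,0,-0.002,0,0],[0,0,-0.001,0,0],[0,0,0,0,0]]'; done
```

```text
t: 2.3
tcp_pos: [0.4449, -0.2808, 0.1174]
eef_rot: [2.356, 2.076, 0.0]
force: [1.0, 0.1, 1.0]
gripper_width: 0.0002
t: 2.8
tcp_pos: [0.4448, -0.2803, 0.1082]
eef_rot: [-2.357, -2.077, 0.0]
force: [1.0, 0.4, 0.3]
gripper_width: 0.0001
```

```bash
python3 - <<'E'
from bench import grab_frame
import cv2
p,d=grab_frame("top"); cv2.imwrite("pics/a.png",cv2.resize(p[140:300,230:400,::-1],None,fx=3.5,fy=3.5))
E
```

```text
(no output)
```

View pics/a.png

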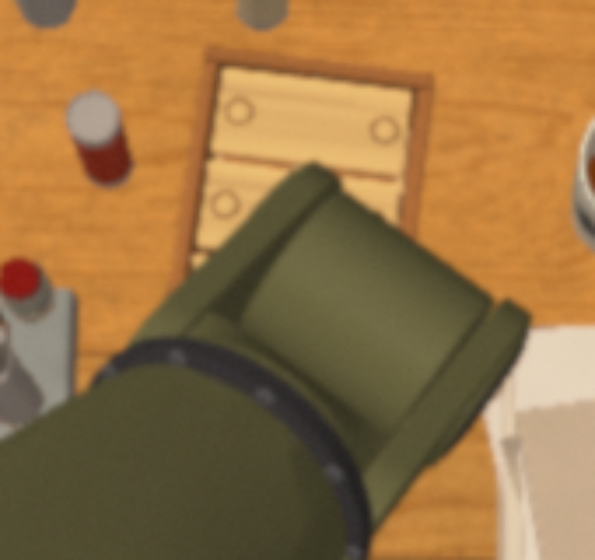

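The arm hides lid 1 from the top camera at crop (150–520, 160–560), so I'll go by force. I'm pressing in 1 mm steps.

```bash
for i in 1 2 3; do echo; done; python3 -m pendant '[[0,0,-0.001,0,0],[0,0,0,0,0]]';python3 -m pendant '[[0,0,-0.001,0,0],[0,0,0,0,0]]';python3 -m pendant '[[0,0,-0.001,0,0],[0,0,0,0,0]]';python3 -m pendant '[[0,0,-0.001,0,0],[0,0,0,0,0]]'
```

```text
t: 3.05
tcp_pos: [0.4448, -0.2803, 0.1072]
eef_rot: [-2.357, -2.077, 0.0]
force: [0.8, -1.3, -0.5]
gripper_width: -0.0001
t: 3.25
tcp_pos: [0.4448, -0.2803, 0.1061]
eef_rot: [-2.357, -2.077, 0.0]
force: [0.5, -0.3, 0.2]
gripper_width: -0.0001
t: 3.45
tcp_pos: [0.4448, -0.2803, 0.1052]
eef_rot: [-2.357, -2.077, 0.0]
force: [0.3, 0.2, 1.1]
gripper_width: -0.0001
t: 3.65
tcp_pos: [0.4449, -0.2805, 0.1045]
eef_rot: [2.357, 2.077, -0.0]
force: [-2.0, -0.5, 2.9]
gripper_width: 0.0004
```

```bash
python3 -m pendant '[[0,0,-0.001,0,0],[0,0,0,0,0]]';python3 -m pendant '[[0,0,-0.001,0,0],[0,0,0,0,0]]'
```

```text
t: 3.85
tcp_pos: [0.4449, -0.2805, 0.1043]
eef_rot: [2.356, 2.077, -0.0]
force: [-6.0, 1.1, 14.9]
gripper_width: 0.0002
t: 4.05
tcp_pos: [0.445, -0.2806, 0.1042]
eef_rot: [2.356, 2.076, 0.0]
force: [-10.1, 6.5, 27.1]
gripper_width: 0.0001
```

Lid 1 holds firm at 27 N, where a free lid would turn at about 2 N. I'm moving on to lid 2.

```bash
python3 -m pendant '[[0,0,0.012,0,0],[0.028,-0.0034,0,0,0],[0.0276,-0.0034,0,0,0],[0,0,-0.005,0,0],[0,0,-0.003,0,0],[0,0,0,0,0]]';python3 -m pendant '[[0,0,-0.001,0,0],[0,0,0,0,0]]';python3 -m pendant '[[0,0,-0.001,0,0],[0,0,0,0,0]]';python3 -m pendant '[[0,0,-0.001,0,0],[0,0,0,0,0]]'
```

```text
t: 4.65
tcp_pos: [0.4997, -0.2869, 0.1056]
eef_rot: [-2.356, -2.076, 0.001]
force: [-0.1, -0.1, 0.0]
gripper_width: -0.0001
t: 4.85
tcp_pos: [0.5001, -0.2872, 0.1054]
eef_rot: [2.357, 2.077, -0.0]
force: [-0.6, 0.1, -0.1]
gripper_width: -0.0001
t: 5.05
tcp_pos: [0.5003, -0.2874, 0.1045]
eef_rot: [2.357, 2.077, -0.0]
force: [-1.1, -1.6, 1.6]
gripper_width: 0.0003
t: 5.25
tcp_pos: [0.5004, -0.2874, 0.1043]
eef_rot: [2.356, 2.077, -0.0]
force: [-5.9, 1.2, 11.9]
gripper_width: -0.0001
```

```bash
python3 -m pendant '[[0,0,-0.001,0,0],[0,0,0,0,0]]'; python3 -m pendant '[[0,0,0.012,0,0],[0.028,-0.0034,0,0,0],[0.0276,-0.0034,0,0,0],[0,0,-0.005,0,0],[0,0,-0.003,0,0],[0,0,0,0,0]]';python3 -m pendant '[[0,0,-0.001,0,0],[0,0,0,0,0]]';python3 -m pendant '[[0,0,-0.001,0,0],[0,0,0,0,0]]';python3 -m pendant '[[0,0,-0.001,0,0],[0,0,0,0,0]]'
```

```text
t: 5.45
tcp_pos: [0.5005, -0.2874, 0.1043]
eef_rot: [2.356, 2.076, -0.0]
force: [-10.6, 3.7, 22.7]
gripper_width: 0.0004
t: 6.05
tcp_pos: [0.5552, -0.2937, 0.1056]
eef_rot: [-2.356, -2.076, 0.001]
force: [0.6, -0.2, 0.0]
gripper_width: 0.0002
t: 6.25
tcp_pos: [0.5556, -0.2941, 0.1055]
eef_rot: [2.357, 2.077, -0.0]
force: [-0.3, -0.1, -0.1]
gripper_width: 0.0007
t: 6.45
tcp_pos: [0.5559, -0.2941, 0.1045]
eef_rot: [2.357, 2.077, -0.0]
force: [-0.1, -0.6, 1.1]
gripper_width: 0.0001
t: 6.65
tcp_pos: [0.556, -0.2942, 0.1044]
eef_rot: [2.356, 2.077, -0.0]
force: [-6.3, 1.6, 10.4]
gripper_width: 0.0002
```

Lid 2 held at 22.7 N. Lid 3 is behaving the same way, so I'll confirm it with one more step and then try lid 4.

```bash
python3 -m pendant '[[0,0,-0.001,0,0],[0,0,0,0,0]]'; python3 -m pendant '[[0,0,0.012,0,0],[0.028,-0.0034,0,0,0],[0.0276,-0.0034,0,0,0],[0,0,-0.005,0,0],[0,0,-0.003,0,0],[0,0,0,0,0]]';python3 -m pendant '[[0,0,-0.001,0,0],[0,0,0,0,0]]';python3 -m pendant '[[0,0,-0.001,0,0],[0,0,0,0,0]]';python3 -m pendant '[[0,0,-0.001,0,0],[0,0,0,0,0]]'
```

```text
t: 6.85
tcp_pos: [0.5561, -0.2942, 0.1043]
eef_rot: [2.356, 2.076, 0.0]
force: [-9.3, 3.4, 19.3]
gripper_width: -0.0
t: 7.45
tcp_pos: [0.6108, -0.3006, 0.1056]
eef_rot: [-2.356, -2.076, 0.001]
force: [0.5, -0.9, 0.1]
gripper_width: 0.0
t: 7.65
tcp_pos: [0.6113, -0.3009, 0.1055]
eef_rot: [2.357, 2.077, 0.0]
force: [0.2, -0.1, -0.1]
gripper_width: 0.0003
t: 7.85
tcp_pos: [0.6115, -0.301, 0.1046]
eef_rot: [2.357, 2.077, -0.0]
force: [-0.5, 0.2, 1.9]
gripper_width: -0.0002
t: 8.05
tcp_pos: [0.6116, -0.301, 0.1034]
eef_rot: [2.357, 2.077, -0.0]
force: [-1.0, -0.8, 1.6]
gripper_width: 0.0004
```

Lid 4 gives at about 1.6 N. I'll push it down; the stop should come at a TCP height of about 0.085.

```bash
python3 -m pendant '[[0,0,-0.002,0,0],[0,0,-0.002,0,0],[0,0,-0.002,0,0]]';python3 -m pendant '[[0,0,-0.002,0,0],[0,0,-0.002,0,0],[0,0,-0.002,0,0]]';python3 -m pendant '[[0,0,-0.002,0,0],[0,0,-0.001,0,0],[0,0,0,0,0]]'
```

```text
t: 8.35
tcp_pos: [0.6117, -0.3009, 0.0972]
eef_rot: [2.357, 2.077, 0.0]
force: [0.1, -3.2, 2.5]
gripper_width: -0.0001
t: 8.65
tcp_pos: [0.6117, -0.3006, 0.0911]
eef_rot: [-2.357, -2.077, -0.0]
force: [1.1, 0.1, 2.7]
gripper_width: 0.0002
t: 8.95
tcp_pos: [0.6115, -0.3005, 0.0879]
eef_rot: [-2.356, -2.077, 0.0]
force: [-0.5, 0.1, 0.6]
gripper_width: 0.0005
```

```bash
for i in 1; do python3 -m pendant '[[0,0,-0.001,0,0],[0,0,0,0,0]]'; done; python3 -m pendant '[[0,0,-0.001,0,0],[0,0,0,0,0]]';python3 -m pendant '[[0,0,-0.001,0,0],[0,0,0,0,0]]';python3 -m pendant '[[0,0,-0.001,0,0],[0,0,0,0,0]]'
```

```text
t: 9.15
tcp_pos: [0.6116, -0.3007, 0.0871]
eef_rot: [-2.357, -2.077, 0.0]
force: [-0.2, 0.1, 2.0]
gripper_width: -0.0002
t: 9.35
tcp_pos: [0.6116, -0.3007, 0.0862]
eef_rot: [-2.357, -2.077, -0.0]
force: [0.1, -0.2, 1.2]
gripper_width: -0.0001
t: 9.55
tcp_pos: [0.6116, -0.3008, 0.0852]
eef_rot: [2.357, 2.077, 0.0]
force: [0.2, 1.0, 1.7]
gripper_width: 0.0002
t: 9.75
tcp_pos: [0.6116, -0.3008, 0.0842]
eef_rot: [2.357, 2.077, 0.0]
force: [0.6, -0.1, 1.0]
gripper_width: 0.0001
```

```bash
python3 -m pendant '[[0,0,-0.001,0,0],[0,0,0,0,0]]'; python3 -m pendant '[[0,0,-0.001,0,0],[0,0,0,0,0]]';python3 -m pendant '[[0,0,-0.001,0,0],[0,0,0,0,0]]'
```

```text
t: 9.95
tcp_pos: [0.6117, -0.3009, 0.0835]
eef_rot: [2.357, 2.077, 0.0]
force: [0.4, 0.4, 3.7]
gripper_width: 0.0002
t: 10.15
tcp_pos: [0.6118, -0.301, 0.0831]
eef_rot: [2.356, 2.076, 0.0]
force: [-0.6, -0.2, 9.3]
gripper_width: 0.0002
t: 10.35
tcp_pos: [0.612, -0.3013, 0.0828]
eef_rot: [2.355, 2.076, 0.0]
force: [-2.4, -0.9, 11.9]
gripper_width: 0.0001
```

Force is climbing at TCP 0.083, so the lid is on its stop. I'll lift straight up and back away to look.

```bash
python3 -m pendant '[[0,0,0.005,0,0],[0,0,0.01,0,0],[0,0,0.02,0,0],[0,0,0.03,0,0],[0,0,0.04,0,0],[0,0,0.04,0,0],[-0.03,-0.02,0.03,0,0],[-0.04,-0.02,0,0,0],[-0.04,-0.02,0,0,0],[-0.04,-0.02,0,0,0],[-0.04,-0.03,0,0,0],[-0.04,-0.03,0,0,0],[-0.04,-0.03,0,0,0],[-0.04,-0.03,0,0,0],[-0.03,-0.02,0,0,0],[0,0,0,0,0],[0,0,0,0,0]]'; python3 - <<'E'
from bench import grab_frame
from h import *
p,d=grab_frame("top"); cv2.imwrite("pics/b.png",p[:,:,::-1])
R=np.array([[np.cos(-.1223),-np.sin(-.1223)],[np.sin(-.1223),np.cos(-.1223)]])
ys=np.arange(-.045,.05,.01)
for x in(.084,.028):
    w=np.c_[np.c_[np.full(len(ys),x),ys]@R.T+[.5335,-.2482],np.full(len(ys),.08)]
    q=project("top",w); f=fromdepth("top",q,d)
    yl=((f[:,:2]-[.5335,-.2482])@R)[:,1]
    print(x,yl.round(3),f[:,2].round(3),np.arctan(np.polyfit(yl,f[:,2],1)[0]))
E
```

```text
t: 12.05
tcp_pos: [0.2712, -0.5209, 0.2565]
eef_rot: [-2.358, -2.076, -0.0]
force: [1.4, 0.2, -0.2]
gripper_width: 0.0003
0.084 [-0.045 -0.035 -0.025 -0.015 -0.005  0.005  0.014  0.024  0.033  0.051] [0.049 0.06  0.063 0.068 0.077 0.087 0.092 0.1   0.106 0.007] 0.060453538450574676
0.028 [-0.045 -0.035 -0.025 -0.015 -0.005  0.005  0.015  0.025  0.035  0.045] [0.081 0.078 0.079 0.08  0.08  0.08  0.081 0.082 0.078 0.081] 0.007853366732121945
```

View pics/b.png

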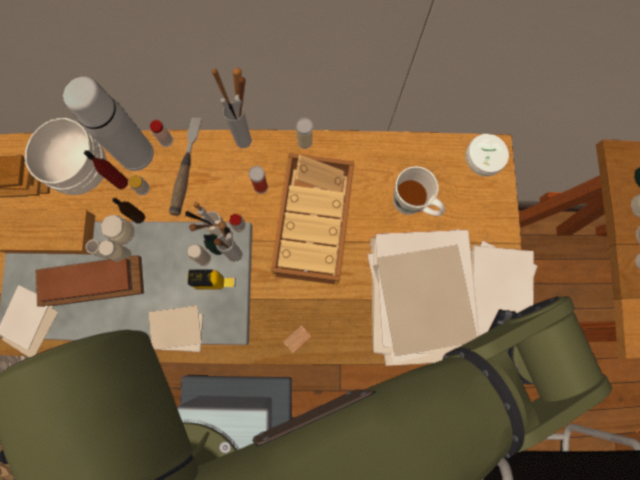

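Lid 4 is visibly tipped at (320,172). Leaving out the last sample, which fell on the table behind the lid, its surface runs from 0.049 to 0.106 m over 78 mm, about 0.6 rad. The mug (416,190), tape measure (205,279) and offcut (297,339) haven't moved, and the arm is clear.

```bash
python3 -c "
from bench import sign_off
print(sign_off())"
```

```text
the job is handed in; nothing more can be done
None
```

Lid 4, the one at the far (+x) end, was the one that rocked. It now stands tipped open on its -y side, and the job is handed in at about 12 s of the 45 s allowed.

- **Finding it:** I pressed the -y thumb marks with closed fingertips. Lids 1, 2 and 3 held firm at peak readings of about 27, 23 and 19 N, well under the 60 N limit. Lid 4 gave at about 2 N.
- **Opening it:** I pushed lid 4 down until the force rose to about 12 N against its stop, then lifted straight off.
- **Last checks:** The depth readings put lid 4 at about 0.6 rad and lid 3 level. By eye, the offcut, mug and tape measure had not moved in the top picture, and the arm was clear of everything.
- **One disagreement:** The automatic line fit on lid 4 gave 0.06 rad, because one sample missed the lid and hit the table behind it. Without that sample the angle is about 0.6 rad. The stop also came about 2 mm lower than I had calculated, which is still consistent with a fully open lid.

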